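Clear the sleeve onto its spindle, then thread the tie rod out of the crate's hatch

TASK

Get the long steel tie rod out of the wooden stock crate: first clear the spacer sleeve off the crate's top board by sliding it over the upright storage spindle, all the way down onto the spindle's base, and let it go. Then take the rod and, because it is longer than the crate's open hatch and its tail lies under the board, tilt it head-up and draw it out through the hatch without prying it against the board. Finish while still holding the rod in the gripper, still, with all of it at least 10 cm above the crate's top, the sleeve still seated and the other stock not disturbed.

Things in the scene. Friction and masses are not known exactly. Their poses are not given: they have to be found in the camera images.
- crate: Fixed open-topped timber crate, 354 mm long (its y axis) x 170 wide (x) x 90 high. Origin: centre of its underside, on the work surface. Walls 10 mm thick, 90 mm high; floor 6 mm. Its own -y end is boarded over (see top_board), the +y part is the open hatch. Inside, two wooden cleats 16 mm thick across the crate at y = -45 and y = +93 mm carry the rod: 42 mm high, with 6 mm high nubs either side of the rod (9.5 to 17.5 mm from the middle) that stop it from rolling.
- top_board: Fixed plywood board, 150 x 110 x 10 mm, closing the crate's top at its -y end, top face flush with the crate's rim (90 mm above the work surface), underside at 80 mm. Origin: the board's centre, axes as the crate's. Its free edge, the hatch's edge, is 55 mm from its centre in +y (crate y = -57 mm).
- hatch (a point): Centre of the open hatch at rim height (90 mm). The hatch is 150 mm wide (x) and 224 mm long (y), bounded by the crate's walls on three sides and by the top board on its -y side. Axes as the crate's.
- rod_mid (a point): Middle of the straight round steel tie rod, 300 mm long, 16 mm diameter, on its axis, about 0.35 kg. Its own y axis runs along the rod from tail to head; it may be rolled about y. At the start it lies level on the two cleats along the crate's middle line, axis 50 mm above the work surface, its middle 55 to 65 mm from the board's edge, its tail 85 to 95 mm under the board, its head 9 to 19 mm from the crate's end wall.
- rod_head (a point): Centre of the rod's head end face (150 mm from its middle), the end in the open hatch.
- rod_tail (a point): Centre of the rod's tail end face (150 mm from its middle), the end under the board.
- sleeve_mid (a point): Centre (half-way up) of the dark steel spacer sleeve, a plain ring of 50 mm outer and 30 mm inner diameter, 30 mm high, about 0.15 kg, standing upright (z axis up) on the top board at the start, so its centre is 105 mm above the work surface.
- spindle_top (a point): Tip of the fixed upright storage spindle, 63 mm above the work surface: steel shaft of 26 mm diameter, its last 7 mm tapering to 16 mm, rising from a round wooden base of 72 mm diameter, 12 mm high. A seated sleeve has its centre 27 mm above the work surface.
- carton: Bystander: yellow cardboard carton, 80 x 80 x 100 mm, standing loose; origin: centre of its underside.
- canister: Bystander: white filter canister with a blue band, 72 mm diameter, 95 mm high, standing loose; origin: centre of its underside.
- bearing_box: Bystander: small flat cardboard box, 70 x 70 x 35 mm, lying loose; origin: centre of its underside.

How it is judged:
By the outcome, as a careful person would: the job done as asked, in the order asked, and still so for the second after the job is handed in, while the arm keeps its last pose, push and grip.
It also fails if it takes over 54 s, if anything falls off the work surface, if the arm or the gripper's body presses on something with over 40 N, if the wrist force passes 120 N, or if a joint passes its speed limit or range.

ROBOT

A 6-joint arm with a two-finger parallel gripper is mounted at the origin on the work surface. World frame = base frame: x ahead of the robot, y to its left, z up, the work surface at z = 0. Lengths are in m, angles in rad, forces in N, time in s.
With the tool pointing down it reaches from about 0.3 to 0.875 m from the base axis. Payload 6.4 kg.
Tool frame: the origin (TCP) lies midway between the tips of the shut fingers; the grasp point (between the pads) lies 19 mm behind it; z points along the fingers, y is the line along which they close (so a half turn about z gives the same grasp; the last joint's range is limited). The gripper opens to 85 mm and grips with 20 to 120 N. Pads are 22 mm wide; open, the fingers measure 114 mm over their backs; the gripper's body (76 mm by 85 mm) begins 54 mm behind the grasp point. The pads swing forward as they close: fully open they stand 13 mm farther back than shut.
Start: joints at [-1.425, 0.181, 1.607, -0, 1.354, -0.206], TCP at [0.198, -0.54, 0.231] pointing down, gripper open.
Joint ranges: [-2.99, 2.99], [-0.89, 2.07], [0.3, 2.58], [-1.14, 4.28], [0, 2.63], [-3.12, 3.12]. Speed limits (rad/s): [2.57, 2.57, 3.01, 3.14, 3.14, 3.14].

INTERFACE

Orientations are given as [roll, pitch, yaw] about the fixed x, y, z axes, in that order (R = Rz(yaw) Ry(pitch) Rx(roll)).
In Python, from station import get_state, capture, get_calibration, env gives the robot as it stands.
- The arm moves only by the tool servo_tool, never from a script. Its argument "steps" is a list of rows, each a list of 6 numbers: the shift along the tool's x, y, z in mm, then the turn, a rotation vector about the tool's x, y, z in rad. In form: [[x, y, z, rx, ry, rz], ...]. A call has 1 to 5 rows; each row is the pose to reach, as a shift and turn from the pose commanded when the call began, along the tool's axes at that moment; what a row does not reach only later rows make up. A row lasts 1/10 s, in which the tool goes at most 50 mm and 8.59 degrees, less where a joint would pass 70% of its speed; a pose out of reach is approached as far as the arm can. A call with a gripper value outside its range is refused whole. "jaw" is the gripper's target within -1 to 1 (shut at 1, half-way at 0, fully open at -1), set as the call begins (left out, the last holds). The fingers move at their own pace and stop on an object; the grip force is fixed at half the most. Time passes only in rows, so rows that repeat a pose let the fingers close. It gives the time, the measured TCP pose, the force, the opening and the grip force at its end, in the units of the state.
- get_state(): the state, without advancing time (a new reading comes with each control period).
- capture(name): name is "scene" or "top"; returns the picture (400x640x3 uint8, blue, green, red); there is no depth.
- get_calibration(name): a dict with "camera_matrix" (3x3 intrinsics, pixels), "R" (3x3) and "t" (3): a world point X has camera coordinates R X + t. Camera axes: x right, y down, z forward; pixel columns grow to the right and rows downward; lengths in m; the calibration is good to about 2 mm. A picture is of the moment at which its call begins. get_calibration takes no time and is no camera call.
- env.sign_off(): hands the job in; it is judged then, once.
The state is a dict: "time": time; "joint_positions": joint angles; "joint_velocities": joint speeds; "joint_efforts": joint torques, N m; "eef_pos": TCP position; "tcp_rot": TCP orientation; "contact_force": force on the tool from outside, world axes, zero at the start; "ft_torque": the same for the moment, N m; "grip_width": finger opening in m; "gripper_force": force on a finger pad.
Only numpy, scipy, OpenCV 4.12 (cv2) and the standard library are available. Lean on these libraries where they do the work, as an engineer would, in place of code of your own. Each camera call takes 0.05 s, during which the arm holds its last target. There are 200 camera calls.

## Working session

There is one attempt and no reset: what is moved stays moved. The work goes in short steps, Python scripts to look and compute and a tool call to move; the robot and the scene stay as the last step left them, time stands still between calls to the robot, and variables do not carry over. Pictures are saved under pics/ and viewed, at most 10 in all, crops included, and the job is handed in when it is done.

Besides the shell and the picture viewer there is one more tool, called as name(argument=value, ...) on one line, values as JSON. servo_tool: Moves the arm, as the interface text tells. Its arguments: {"type":"object","properties":{"steps":{"type":"array"},"jaw":{"type":"number"}},"required":["steps"]}

```bash
mkdir -p pics
cat > h.py <<'E'
import numpy as np, cv2
from station import get_state, capture, get_calibration, env
def ray(name,uv,z):
    c=get_calibration(name);K,R,t=[np.array(c[k],float) for k in("camera_matrix","R","t")]
    d=R.T@np.linalg.inv(K)@np.array([uv[0],uv[1],1.]);o=-R.T@t
    return o+d*(z-o[2])/d[2]
def proj(name,X):
    c=get_calibration(name);K,R,t=[np.array(c[k],float) for k in("camera_matrix","R","t")]
    p=K@(R@np.array(X,float)+t);return p[:2]/p[2]
E
python3 - <<'E'
from h import *
for n in("scene","top"):
    cv2.imwrite(f"pics/{n}0.png",capture(n)); c=get_calibration(n); print(n,np.round(-np.array(c["R"]).T@np.array(c["t"]),3),np.round(c["R"],2).tolist(),np.round(c["camera_matrix"],0).tolist())
s=get_state();print(s)
E
```

```text
scene [1.445 0.145 0.923] [[-0.11, 0.99, 0.0], [0.65, 0.07, -0.76], [-0.75, -0.09, -0.65]] [[413.0, 0.0, 318.0], [0.0, 413.0, 202.0], [0.0, 0.0, 1.0]]
top [0.444 0.037 1.293] [[0.02, -1.0, 0.02], [-1.0, -0.02, -0.03], [0.03, -0.02, -1.0]] [[395.0, 0.0, 317.0], [0.0, 395.0, 199.0], [0.0, 0.0, 1.0]]
{'time': 0.1, 'joint_positions': array([-1.42531547e+00,  1.81493993e-01,  1.60790674e+00, -8.18681552e-06,
        1.35382776e+00, -2.06276286e-01]), 'joint_velocities': array([-0.00072045, -0.00187089, -0.0025944 , -0.0005338 ,  0.00262958,
       -0.00056339]), 'joint_efforts': array([ 5.95769689e-04, -4.45875084e+01, -3.52239203e+01, -1.51210488e-04,
        4.13552843e-03,  4.92629749e-05]), 'eef_pos': array([ 0.19806673, -0.53926966,  0.23045955]), 'tcp_rot': array([-3.13998985e+00, -3.27225160e-04,  3.51758653e-01]), 'contact_force': array([-0.47588438,  0.59476043,  0.48548784]), 'ft_torque': array([-0.0281975 , -0.05347119, -0.02352488]), 'gripper_force': 0.0, 'grip_width': 0.08533740150931586}
```

View pics/top0.png

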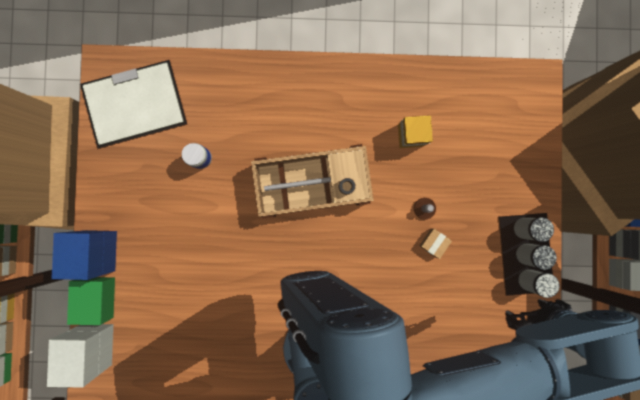

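View pics/scene0.png

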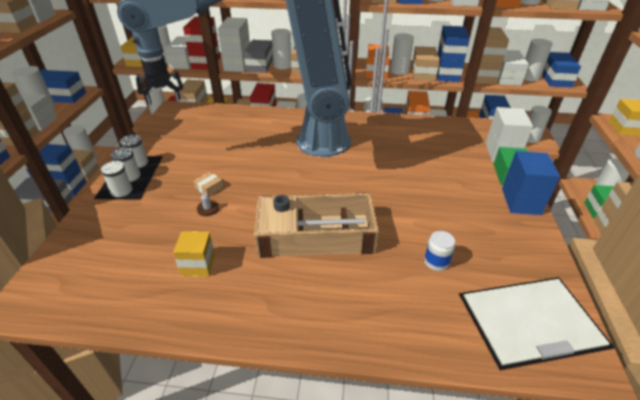

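The top view shows the crate around (311,182), the sleeve at (346,186) on the board, and the rod head at about (265,187). The spindle is at (424,208), the carton at (417,130), the canister at (195,155) and the bearing box at (435,243). I'll enlarge this area.

Run:
```python
from h import *
a=cv2.imread("pics/top0.png")[120:265,240:450]; a=cv2.resize(a,None,fx=3.8,fy=3.8,interpolation=cv2.INTER_CUBIC)
b=cv2.imread("pics/scene0.png")[165:265,180:390]; b=cv2.resize(b,None,fx=3.8,fy=3.8,interpolation=cv2.INTER_CUBIC)
cv2.imwrite("pics/top0c.png",a);cv2.imwrite("pics/scene0c.png",b);print(a.shape,b.shape)
```

```text
(551, 798, 3) (380, 798, 3)
```

View pics/top0c.png

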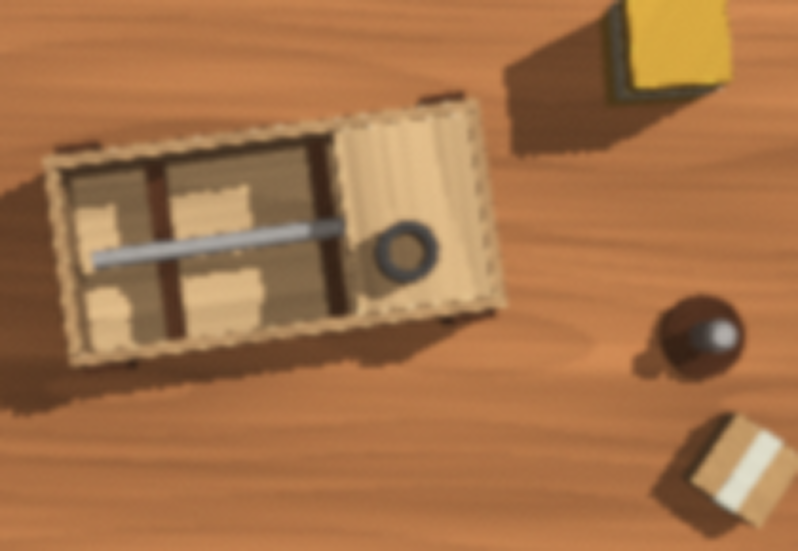

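View pics/scene0c.png

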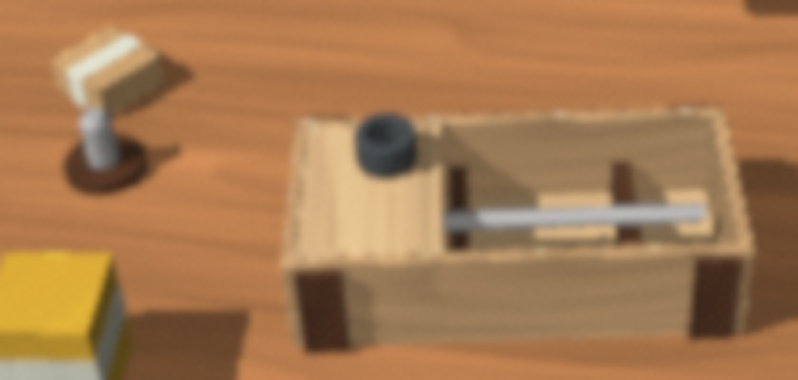

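The top crop shows:
- Rim corners at (45,160), (475,100), (503,303) and (73,363).
- Sleeve ring centre at (407,252).
- Spindle tip at (722,335) and base centre at (702,338).
- Rod from its head at (94,260) to the board edge at (342,228).

The scene crop shows the sleeve's top ring at (387,132), the spindle base at (106,164) and the rod head at (704,212).

Run:
```python
from h import *
T=lambda u,v:((u+.5)/3.8+240-.5,(v+.5)/3.8+120-.5)
S=lambda u,v:((u+.5)/3.8+180-.5,(v+.5)/3.8+165-.5)
P=lambda l,n,uv,z:print(l,np.round(ray(n,uv,z)[:2]*1000,1))
c=np.array([ray("top",T(*p),.09)[:2] for p in[(45,160),(475,100),(503,303),(73,363)]]);cen=c.mean(0)
print("corners",np.round(c*1000),"cen",cen*1000)
y=(c[0]+c[3]-c[1]-c[2]);print("len",np.linalg.norm(y)/2);y/=np.linalg.norm(y);print("crate y dir",y,np.degrees(np.arctan2(y[1],y[0])),"wid",np.linalg.norm(c[0]-c[3]))
P("sleeve t","top",T(407,252),.12);P("sleeve s","scene",S(387,132),.12)
P("tip t","top",T(722,335),.063);P("base t","top",T(702,338),.012)
P("tip s","scene",S(95,112),.060);P("base s","scene",S(106,164),.012)
P("head t","top",T(94,260),.05);P("edge t","top",T(342,228),.05);P("head s","scene",S(704,212),.05)
P("head s top","scene",S(704,206),.058)
P("edge s","scene",S(446,221),.05)
P("bbox","top",T(750,470),.035);P("carton","top",T(680,43),.1)
s=get_state();from scipy.spatial.transform import Rotation as R
print(R.from_euler("xyz",s["tcp_rot"]).as_matrix().round(3))
```

```text
corners [[ 589.  218.]
 [ 647. -127.]
 [ 483. -153.]
 [ 427.  191.]] cen [536.34993082  32.22415233]
len 0.34894779028719747
crate y dir [-0.1631945   0.98659392] 99.39236558352746 wid 0.16443047217890025
sleeve t [520.3 -71.9]
sleeve s [522.2 -71.7]
tip t [ 462.  -338.6]
base t [ 459.7 -336.9]
tip s [ 455.9 -342. ]
base s [ 468.7 -336.8]
head t [511.8 181.1]
edge t [543.5 -23.8]
head s [510.7 182.1]
head s top [512.2 181.6]
edge s [545.  -23.5]
bbox [ 349.4 -372.6]
carton [ 695.3 -289.8]
[[ 0.939  0.345 -0.   ]
 [ 0.345 -0.939  0.002]
 [ 0.    -0.002 -1.   ]]
```

servo_tool(steps=[[33, -23, 0, 0, 0, 0], [66, -46, 0, 0, 0, 0], [99, -69, 0, 0, 0, 0], [132, -92, 0, 0, 0, 0], [164, -115, 0, 0, 0, 0]], jaw=-1)

```text
time: 0.6
eef_pos: [0.313, -0.3737, 0.2309]
tcp_rot: [-3.141, -0.0, 0.351]
contact_force: [-0.0, -0.5, 0.2]
grip_width: 0.0852
gripper_force: 0.0
```

servo_tool(steps=[[33, -23, 0, 0, 0, 0], [66, -46, 0, 0, 0, 0], [99, -69, 0, 0, 0, 0], [132, -92, 0, 0, 0, 0], [164, -115, 0, 0, 0, 0]])

```text
time: 1.1
eef_pos: [0.4274, -0.2092, 0.2311]
tcp_rot: [-3.141, 0.0, 0.352]
contact_force: [0.1, -0.1, 0.3]
grip_width: 0.0854
gripper_force: 0.0
```

servo_tool(steps=[[33, -23, 0, 0, 0, 0], [66, -46, 0, 0, 0, 0], [99, -69, 0, 0, 0, 0], [137, -97, 0, 0, 0, 0], [137, -97, 0, 0, 0, 0]])

```text
time: 1.6
eef_pos: [0.5237, -0.068, 0.2309]
tcp_rot: [-3.14, -0.001, 0.357]
contact_force: [-0.1, -1.4, 0.6]
grip_width: 0.0856
gripper_force: 0.0
```

servo_tool(steps=[[-4, 3, 30, 0, 0, 0], [-4, 3, 60, 0, 0, 0], [-4, 3, 90, 0, 0, 0], [-4, 3, 115, 0, 0, 0], [-4, 3, 134, 0, 0, 0]])

```text
time: 2.1
eef_pos: [0.5178, -0.0768, 0.0951]
tcp_rot: [-3.14, 0.002, 0.351]
contact_force: [0.2, 0.2, -0.5]
grip_width: 0.0855
gripper_force: 0.0
```

servo_tool(steps=[[0, 0, 0, 0, 0, 0], [0, 0, 0, 0, 0, 0], [0, 0, 0, 0, 0, 0], [0, 0, 0, 0, 0, 0], [0, 0, 0, 0, 0, 0]], jaw=1)

```text
time: 2.6
eef_pos: [0.5203, -0.0773, 0.0988]
tcp_rot: [3.14, -0.002, 0.352]
contact_force: [-0.9, -0.6, 4.2]
grip_width: 0.0474
gripper_force: 62.5
```

servo_tool(steps=[[0, 0, 0, 0, 0, 0], [0, 0, 0, 0, 0, 0], [0, 0, 0, 0, 0, 0], [0, 0, 0, 0, 0, 0], [0, 0, 0, 0, 0, 0]])

```text
time: 3.1
eef_pos: [0.5203, -0.0773, 0.0988]
tcp_rot: [3.14, -0.002, 0.352]
contact_force: [-1.1, -1.0, 6.5]
grip_width: 0.0475
gripper_force: 62.7
```

Run:
```python
from h import *
a=capture("scene"); u,v=map(int,proj("scene",(.52,-.075,.11))); print(u,v)
a=cv2.resize(a[v-55:v+35,u-60:u+60],None,fx=6,fy=6,interpolation=cv2.INTER_CUBIC);cv2.imwrite("pics/g1.png",a)
```

```text
280 201
```

View pics/g1.png

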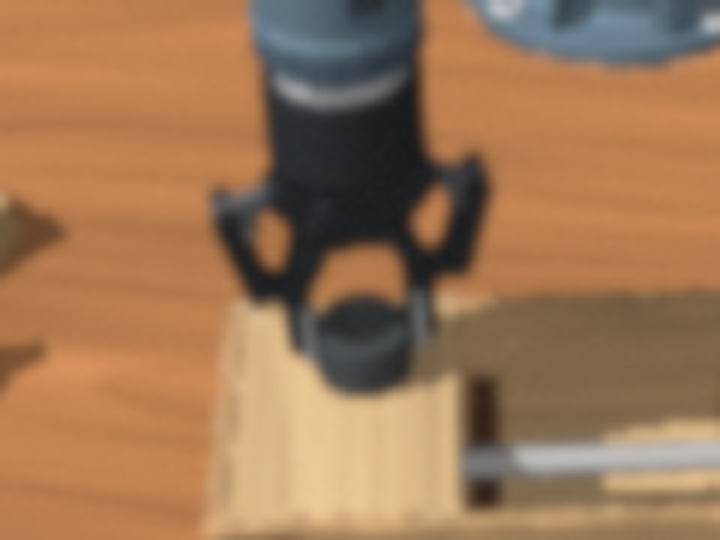

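The crop shows the sleeve between the pads at about (364,340), upright and gripped across its diameter. I'll lift it and carry it to the spindle.

servo_tool(steps=[[0, 0, -5, 0, 0, 0], [0, 0, -15, 0, 0, 0], [0, 0, -30, 0, 0, 0], [0, 0, -45, 0, 0, 0], [0, 0, -50, 0, 0, 0]])

```text
time: 3.65
eef_pos: [0.5202, -0.077, 0.1493]
tcp_rot: [3.14, -0.002, 0.352]
contact_force: [0.4, -0.3, -0.9]
grip_width: 0.0475
gripper_force: 62.1
```

servo_tool(steps=[[-15, 22, 0, 0, 0, 0], [-36, 56, 0, 0, 0, 0], [-58, 90, 0, 0, 0, 0], [-80, 123, 0, 0, 0, 0], [-95, 147, 0, 0, 0, 0]])

```text
time: 4.15
eef_pos: [0.4798, -0.2496, 0.1472]
tcp_rot: [3.141, 0.0, 0.351]
contact_force: [-0.3, -1.3, -1.7]
grip_width: 0.0473
gripper_force: 62.1
```

servo_tool(steps=[[-18, 28, 0, 0, 0, 0], [-36, 56, 0, 0, 0, 0], [-50, 78, 0, 0, 0, 0], [-50, 78, 0, 0, 0, 0], [-50, 78, 0, 0, 0, 0]])

```text
time: 4.65
eef_pos: [0.4602, -0.3379, 0.1468]
tcp_rot: [-3.14, 0.0, 0.35]
contact_force: [0.5, -0.1, -2.0]
grip_width: 0.047
gripper_force: 62.2
```

Run:
```python
from h import *
s=get_state();p=s["eef_pos"];print(p,s["tcp_rot"],s["contact_force"],s["grip_width"])
ims=[]
for n in("scene","top"):
    a=capture(n); u,v=map(int,proj(n,(p[0],p[1],.10)));print(n,u-45,v-45)
    ims.append(cv2.resize(a[v-45:v+45,u-45:u+45],None,fx=4.4,fy=4.4,interpolation=cv2.INTER_CUBIC))
cv2.imwrite("pics/g2.png",np.hstack(ims))
```

```text
[ 0.46022203 -0.33789686  0.14681972] [-3.14028360e+00  1.38849820e-04  3.50432896e-01] [ 0.48536019 -0.10577023 -1.9561263 ] 0.04702597757331774
scene 158 140
top 388 163
```

View pics/g2.png

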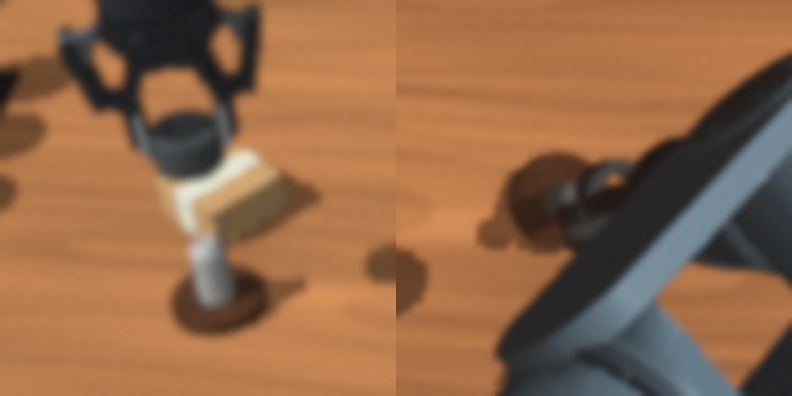

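In the scene crop the sleeve is at about (187,145), with its top ring at (186,132), and the spindle tip is at (203,245). The jaw opening is slightly under 50 mm, so I'll check whether the sleeve is off-centre in the pads.

Run:
```python
from h import *
p=get_state()["eef_pos"]
S=lambda u,v:((u+.5)/4.4+158-.5,(v+.5)/4.4+140-.5)
print("sleeve",ray("scene",S(186,132),.168)*1000,"tip",ray("scene",S(203,243),.061)*1000,"base",ray("scene",S(220,298),.012)*1000)
a=capture("scene");F=8;x0,y0=165,150
a=cv2.resize(a[y0:y0+70,x0:x0+70],None,fx=F,fy=F,interpolation=cv2.INTER_CUBIC);b=a.copy()
th=np.linspace(0,2*np.pi,60)
def circ(c,z,r,col):
    q=np.array([(proj("scene",(c[0]+r*np.cos(t),c[1]+r*np.sin(t),z))-[x0,y0]+.5)*F for t in th]);cv2.polylines(b,[q.astype(int)],True,col,1)
c=np.array([.460,-.338])
for z,r in((.168,.025),(.138,.025),(.168,.015)):circ(c,z,r,(0,255,0))
circ((.461,-.338),.012,.036,(0,0,255));circ((.461,-.338),.063,.008,(0,0,255));circ((.461,-.338),.056,.013,(0,0,255))
cv2.imwrite("pics/g3.png",np.hstack([a,b])[:, :] if False else cv2.resize(np.hstack([a,b]),(800,400)))
```

```text
sleeve [ 467.2588256  -333.34678838  168.        ] tip [ 461.03001287 -343.12232327   61.        ] base [ 466.44683675 -337.21545331   12.        ]
```

View pics/g3.png

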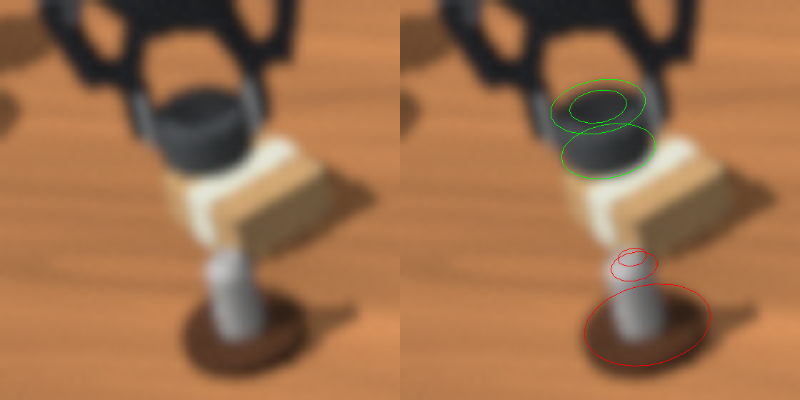

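The sleeve overlay matches a TCP-centred sleeve to within a few mm. The red spindle model sits about 3 mm short of the image in x, which is within calibration error. I'll lower to just above the tip and compare there, where parallax is small.

servo_tool(steps=[[0, 0, 20, 0, 0, 0], [0, 0, 45, 0, 0, 0], [0, 0, 60, 0, 0, 0], [0, 0, 69, 0, 0, 0], [0, 0, 69, 0, 0, 0]])

```text
time: 5.3
eef_pos: [0.4603, -0.3368, 0.077]
tcp_rot: [-3.139, 0.001, 0.352]
contact_force: [-0.2, -0.1, -2.0]
grip_width: 0.0475
gripper_force: 62.2
```

Run:
```python
from h import *
s=get_state();p=s["eef_pos"];print(p,s["contact_force"],s["grip_width"])
F=5.7;x0,y0=165,165;th=np.linspace(0,2*np.pi,60);out=[]
a=capture("scene");a=cv2.resize(a[y0:y0+70,x0:x0+70],None,fx=F,fy=F,interpolation=cv2.INTER_CUBIC);b=a.copy()
def circ(c,z,r,col):
    q=np.array([(proj("scene",(c[0]+r*np.cos(t),c[1]+r*np.sin(t),z))-[x0,y0]+.5)*F for t in th]);cv2.polylines(b,[q.astype(int)],True,col,1)
c=p[:2]
zb=p[2]-.0088
for z,r in((zb+.03,.025),(zb,.025)):circ(c,z,r,(0,255,0))
circ((.461,-.338),.012,.036,(0,0,255));circ((.461,-.338),.012,.013,(0,0,255))
cv2.imwrite("pics/g4.png",np.hstack([a,b]))
```

```text
[ 0.46025161 -0.33682229  0.07703794] [-0.22447063 -0.10556258 -2.01584499] 0.04754537904406277
```

View pics/g4.png

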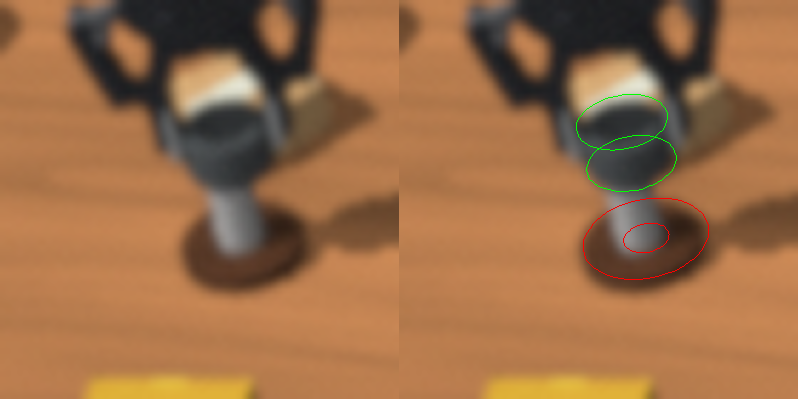

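In the close view the sleeve spans x from about 185 to 274, with its front bottom at 190, and matches its model. The shaft at about (238,253) sits a few px left of its model, so I'll shift about 2.5 mm in -y and lower while watching the force.

servo_tool(steps=[[-1, 2.5, 0, 0, 0, 0], [-1, 2.5, 4, 0, 0, 0], [-1, 2.5, 8, 0, 0, 0], [-1, 2.5, 11, 0, 0, 0], [-1, 2.5, 11, 0, 0, 0]])

```text
time: 5.85
eef_pos: [0.4603, -0.3403, 0.0667]
tcp_rot: [-3.141, 0.0, 0.352]
contact_force: [-0.3, 0.1, -1.9]
grip_width: 0.0475
gripper_force: 62.2
```

Still free at z = 66.7 mm. I'll continue down onto the straight shaft.

servo_tool(steps=[[0, 0, 3, 0, 0, 0], [0, 0, 6, 0, 0, 0], [0, 0, 9, 0, 0, 0], [0, 0, 12, 0, 0, 0], [0, 0, 12, 0, 0, 0]])

```text
time: 6.35
eef_pos: [0.4603, -0.3403, 0.0547]
tcp_rot: [-3.141, 0.0, 0.352]
contact_force: [0.6, 0.4, -1.5]
grip_width: 0.0475
gripper_force: 62.2
```

servo_tool(steps=[[0, 0, 6, 0, 0, 0], [0, 0, 12, 0, 0, 0], [0, 0, 18, 0, 0, 0], [0, 0, 24, 0, 0, 0], [0, 0, 29, 0, 0, 0]])

```text
time: 6.85
eef_pos: [0.4604, -0.3404, 0.0255]
tcp_rot: [-3.141, 0.0, 0.352]
contact_force: [0.2, 0.3, -2.2]
grip_width: 0.048
gripper_force: 62.2
```

servo_tool(steps=[[0, 0, 2, 0, 0, 0], [0, 0, 4, 0, 0, 0], [0, 0, 5, 0, 0, 0], [0, 0, 5, 0, 0, 0]])

```text
time: 7.25
eef_pos: [0.4607, -0.3407, 0.0213]
tcp_rot: [3.141, -0.0, 0.352]
contact_force: [-0.5, -0.4, -1.5]
grip_width: 0.0476
gripper_force: 62.2
```

servo_tool(steps=[[0, 0, 0, 0, 0, 0], [0, 0, 0, 0, 0, 0], [0, 0, 0, 0, 0, 0], [0, 0, 0, 0, 0, 0], [0, 0, 0, 0, 0, 0]], jaw=-0.6)

```text
time: 7.75
eef_pos: [0.4607, -0.3407, 0.0214]
tcp_rot: [3.141, -0.0, 0.352]
contact_force: [0.1, 0.4, -0.5]
grip_width: 0.0679
gripper_force: 0.0
```

servo_tool(steps=[[0, 0, -10, 0, 0, 0], [0, 0, -40, 0, 0, 0], [0, 0, -80, 0, 0, 0], [0, 0, -120, 0, 0, 0], [0, 0, -160, 0, 0, 0]])

```text
time: 8.25
eef_pos: [0.4605, -0.3405, 0.1836]
tcp_rot: [3.141, -0.0, 0.352]
contact_force: [0.4, -0.9, -0.1]
grip_width: 0.0683
gripper_force: 0.0
```

Run:
```python
from h import *
s=get_state();print(s["eef_pos"],s["joint_positions"],s["grip_width"])
a=capture("scene");cv2.imwrite("pics/s5.png",cv2.resize(a[150:270,150:390],None,fx=3.3,fy=3.3,interpolation=cv2.INTER_CUBIC))
```

```text
[ 0.46047907 -0.34048934  0.18360917] [-8.43874995e-01  2.21810888e-01  1.65893814e+00  3.91692141e-06
  1.26041531e+00  3.75101027e-01] 0.06829971992892227
```

View pics/s5.png

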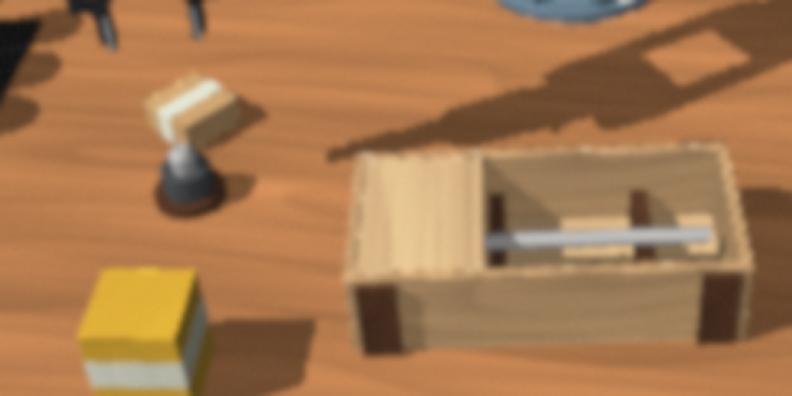

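The sleeve is seated on the base around (190,180) with the spindle tip above it, and the rod still lies in the crate from (487,240) to (710,233). Next I go above the rod and yaw the tool by -1.377 rad about tool z.

servo_tool(steps=[[20, -35, 0, 0, 0, 0], [41, -69, 0, 0, 0, 0], [61, -104, 0, 0, 0, 0], [81, -138, 0, 0, 0, 0], [102, -172, 0, 0, 0, 0]])

```text
time: 8.8
eef_pos: [0.4972, -0.1426, 0.182]
tcp_rot: [3.141, -0.001, 0.351]
contact_force: [1.1, -0.3, 0.0]
grip_width: 0.0685
gripper_force: 0.0
```

servo_tool(steps=[[20, -35, 0, 0, 0, -0.138], [41, -69, 0, 0, 0, -0.276], [61, -104, 0, 0, 0, -0.413], [81, -138, 0, 0, 0, -0.551], [102, -172, 0, 0, 0, -0.689]])

```text
time: 9.3
eef_pos: [0.5337, 0.0542, 0.182]
tcp_rot: [3.141, -0.0, 1.046]
contact_force: [-0.1, 0.6, 0.4]
grip_width: 0.0686
gripper_force: 0.0
```

servo_tool(steps=[[0, 0, 0, 0, 0, -0.138], [0, 0, 0, 0, 0, -0.276], [0, 0, 0, 0, 0, -0.413], [0, 0, 0, 0, 0, -0.551], [0, 0, 0, 0, 0, -0.689]], jaw=-0.4)

```text
time: 9.8
eef_pos: [0.5336, 0.0527, 0.1818]
tcp_rot: [3.141, 0.0, 1.736]
contact_force: [-0.3, 0.5, -0.0]
grip_width: 0.0595
gripper_force: 0.0
```

servo_tool(steps=[[0, 0, 0, 0, 0, 0], [0, 0, 0, 0, 0, 0], [0, 0, 0, 0, 0, 0]])

```text
time: 10.1
eef_pos: [0.5336, 0.0526, 0.1815]
tcp_rot: [3.141, 0.0, 1.727]
contact_force: [0.1, -0.1, 0.3]
grip_width: 0.0598
gripper_force: 0.0
```

servo_tool(steps=[[0, -1, 30, 0, 0, 0], [0, -1, 60, 0, 0, 0], [0, -1, 90, 0, 0, 0], [0, -1, 115, 0, 0, 0], [0, -1, 130, 0, 0, 0]])

```text
time: 10.6
eef_pos: [0.5313, 0.0525, 0.0492]
tcp_rot: [-3.139, -0.001, 1.728]
contact_force: [0.5, -0.4, -0.2]
grip_width: 0.0596
gripper_force: 0.0
```

servo_tool(steps=[[0, 0, 10, 0, 0, 0], [0, 0, 19, 0, 0, 0], [0, 0, 19, 0, 0, 0]])

```text
time: 10.9
eef_pos: [0.5324, 0.0524, 0.0318]
tcp_rot: [-3.141, -0.0, 1.729]
contact_force: [-0.5, 0.6, 0.6]
grip_width: 0.06
gripper_force: 0.0
```

servo_tool(steps=[[0, 0, 0, 0, 0, 0], [0, 0, 0, 0, 0, 0], [0, 0, 0, 0, 0, 0], [0, 0, 0, 0, 0, 0], [0, 0, 0, 0, 0, 0]], jaw=1)

```text
time: 11.4
eef_pos: [0.5336, 0.0524, 0.0333]
tcp_rot: [3.139, 0.0, 1.73]
contact_force: [-0.1, 0.9, 5.9]
grip_width: 0.0139
gripper_force: 58.7
```

servo_tool(steps=[[0, 0, 0, 0, 0, 0], [0, 0, 0, 0, 0, 0], [0, 0, 0, 0, 0, 0]])

```text
time: 11.7
eef_pos: [0.5336, 0.0523, 0.0333]
tcp_rot: [3.139, 0.001, 1.73]
contact_force: [-0.0, 0.1, 6.0]
grip_width: 0.0141
gripper_force: 58.7
```

servo_tool(steps=[[0, 0, -3, 0, 0.01, 0], [0.5, 0, -6, 0, 0.03, 0], [1, 0, -8, 0, 0.055, 0], [1.5, 0, -11, 0, 0.08, 0], [2, 0, -14, 0, 0.105, 0]])

```text
time: 12.2
eef_pos: [0.532, 0.0543, 0.0463]
tcp_rot: [-3.141, -0.107, 1.729]
contact_force: [-0.4, -0.1, -4.3]
grip_width: 0.0139
gripper_force: 58.4
```

servo_tool(steps=[[0, 0, -2, 0, 0.02, 0], [1, 0, -5, 0, 0.04, 0], [2, 0, -8, 0, 0.06, 0], [3, 0, -10, 0, 0.085, 0], [3, 0, -13, 0, 0.11, 0]])

```text
time: 12.7
eef_pos: [0.5319, 0.0562, 0.0597]
tcp_rot: [-3.142, -0.217, 1.73]
contact_force: [-0.3, 0.0, -5.1]
grip_width: 0.014
gripper_force: 58.5
```

servo_tool(steps=[[0, 0, 0, 0, 0, 0], [0, 0, 0, 0, 0, 0]])

```text
time: 12.9
eef_pos: [0.5321, 0.0557, 0.0595]
tcp_rot: [-3.142, -0.215, 1.729]
contact_force: [1.0, 0.2, -4.3]
grip_width: 0.0141
gripper_force: 58.5
```

Run:
```python
from h import *
from scipy.spatial.transform import Rotation as Ro
s=get_state();M=Ro.from_euler("xyz",s["tcp_rot"]).as_matrix();g=s["eef_pos"]-.0167*M[:,2]
mid=g-.0195*M[:,0];h=mid+.15*M[:,0];t=mid-.15*M[:,0];print(g,h,t,s["ft_torque"])
a=capture("scene");x0,y0,F=240,130,5
b=cv2.resize(a[y0:y0+115,x0:x0+155],None,fx=F,fy=F,interpolation=cv2.INTER_CUBIC)
q=[tuple(((proj("scene",p)-[x0,y0]+.5)*F).astype(int)) for p in(t,h)]
q=[tuple(map(int,p)) for p in q];cv2.line(b,q[0],q[1],(0,255,0),1);print(q)
cv2.imwrite("pics/r6.png",b)
```

```text
[0.53264106 0.05219356 0.07583443] [0.5125197  0.17809444 0.10366158] [ 0.55877569 -0.11133286  0.03969112] [-0.16389487 -0.00262407  0.01516641]
[(142, 482), (626, 390)]
```

View pics/r6.png

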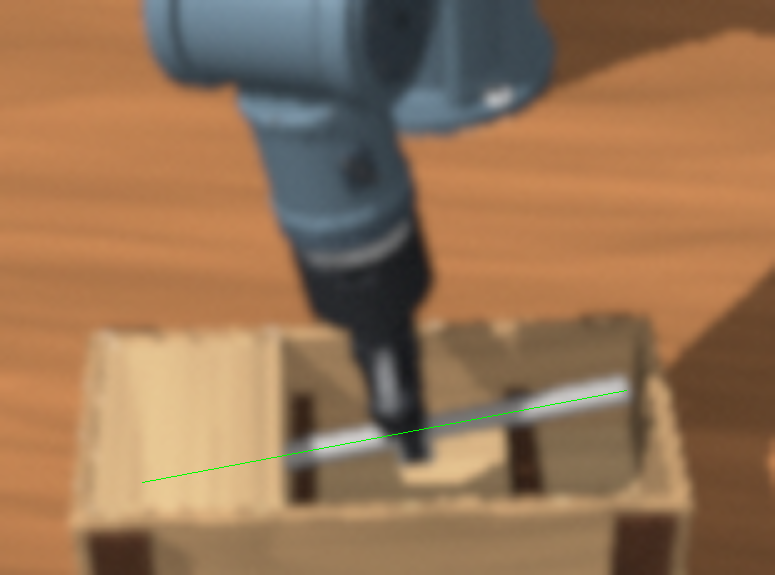

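The rod tilted rigidly with the gripper: its head is at (627,385), its board-edge crossing is at (290,457), and it matches the green model line. Now I draw it out along its axis.

servo_tool(steps=[[4, 0, 0, 0, 0, 0], [14, 0, 0, 0, 0, 0], [26, 0, 0, 0, 0, 0], [38, 0, 0, 0, 0, 0], [50, 0, 0, 0, 0, 0]])

```text
time: 13.45
eef_pos: [0.5239, 0.1057, 0.0705]
tcp_rot: [3.142, -0.215, 1.731]
contact_force: [-1.0, -0.4, -3.8]
grip_width: 0.014
gripper_force: 58.5
```

servo_tool(steps=[[14, 0, 0, 0, 0, 0], [28, 0, 0, 0, 0, 0], [42, 0, 0, 0, 0, 0], [56, 0, 0, 0, 0, 0], [67, 0, 0, 0, 0, 0]])

```text
time: 13.95
eef_pos: [0.5137, 0.1702, 0.0848]
tcp_rot: [3.141, -0.215, 1.73]
contact_force: [0.3, 0.1, -4.6]
grip_width: 0.0137
gripper_force: 58.5
```

servo_tool(steps=[[0, 0, 0, 0, 0, 0], [0, 0, 0, 0, 0, 0]])

```text
time: 14.15
eef_pos: [0.5139, 0.169, 0.0845]
tcp_rot: [3.141, -0.215, 1.731]
contact_force: [0.1, -0.1, -4.4]
grip_width: 0.014
gripper_force: 58.5
```

servo_tool(steps=[[2, 0, -8, 0, 0, 0], [6, 0, -26, 0, 0, 0], [10, 0, -46, 0, 0, 0], [15, 0, -68, 0, 0, 0], [19, 0, -88, 0, 0, 0]])

```text
time: 14.65
eef_pos: [0.5143, 0.1679, 0.176]
tcp_rot: [3.141, -0.215, 1.729]
contact_force: [0.7, -0.0, -4.6]
grip_width: 0.014
gripper_force: 58.6
```

servo_tool(steps=[[5, 0, -22, 0, 0, 0], [9, 0, -42, 0, 0, 0], [13, 0, -62, 0, 0, 0], [17, 0, -80, 0, 0, 0], [19, 0, -88, 0, 0, 0]])

```text
time: 15.15
eef_pos: [0.515, 0.1678, 0.267]
tcp_rot: [3.138, -0.214, 1.729]
contact_force: [0.5, 0.0, -3.3]
grip_width: 0.0142
gripper_force: 58.6
```

servo_tool(steps=[[0, 0, 0, 0, 0, 0], [0, 0, 0, 0, 0, 0], [0, 0, 0, 0, 0, 0], [0, 0, 0, 0, 0, 0], [0, 0, 0, 0, 0, 0]])

```text
time: 15.65
eef_pos: [0.5137, 0.1684, 0.2638]
tcp_rot: [-3.14, -0.215, 1.73]
contact_force: [-0.4, 0.4, -5.1]
grip_width: 0.0139
gripper_force: 58.6
```

Run:
```python
from h import *
from scipy.spatial.transform import Rotation as Ro
s=get_state();M=Ro.from_euler("xyz",s["tcp_rot"]).as_matrix();g=s["eef_pos"]-.0167*M[:,2]
mid=g-.0195*M[:,0];print("tail",mid-.15*M[:,0],"head",mid+.15*M[:,0],np.abs(s["joint_velocities"]).max(),s["contact_force"],s["ft_torque"])
# check: bright rod pixels vs model; sleeve/bystanders vs first picture
b=capture("scene").astype(int);a=cv2.imread("pics/scene0.png").astype(int)
for n,u,v in(("carton",194,254),("canister",440,251),("bbox",208,183)):print(n,np.abs(a-b)[v-20:v+20,u-20:u+20].mean())
for k in(-.13,-.09,.06,.1,.13):
    u,v=proj("scene",mid+k*M[:,0]).astype(int);print(k,b[v,u])
```

```text
tail [0.54042017 0.00142025 0.24390544] head [0.4940945  0.29081369 0.30797863] 0.005742154579098043 [-0.41562182  0.4237347  -5.08261304] [-0.13541918  0.01449767 -0.00246212]
carton 0.5991666666666666
canister 0.5672916666666666
bbox 1.6872916666666666
-0.13 [193 195 200]
-0.09 [195 197 203]
0.06 [116 117 119]
0.1 [182 184 186]
0.13 [195 196 198]
```

```bash
python3 -c "
from station import env
print(env.sign_off())"
```

```text
the job is handed in; nothing more can be done
None
```

The job is handed in: the sleeve is seated on the spindle, and the arm holds the rod still with its lowest point about 14 cm above the crate's top. The carton, canister and bearing box look undisturbed in the last picture, and it took about 16 s of the 54 s allowed.

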